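# Close and latch the bench shear

### The arm

A 7-joint arm with a two-finger parallel gripper is mounted at the origin on the work surface. World frame = base frame: x ahead of the robot, y to its left, z up, the work surface at z = 0. Lengths are in m, angles in rad, forces in N, time in s.
With the tool pointing down it reaches from about 0.4 to 0.85 m from the base axis. Payload 10.4 kg.
Tool frame: the origin (TCP) lies between the finger pads; the fingertips stand 19 mm ahead of it and the grasp point (between the pads) is the TCP; z points along the fingers, x is the direction in which the jaws open and shut, and the axes are right-handed (so a half turn about z gives the same grasp; the last joint's range is limited). The gripper opens to 87 mm and grips with 3 to 60 N. Pads are 19 mm wide; open, the fingers measure 117 mm over their backs; the gripper's body (75 mm by 190 mm) begins 51 mm behind the grasp point.
Start: joints at [-1.22, 0.332, -0.065, 1.46, 0.022, 1.35, -0.088], TCP at [0.228, 0.582, 0.242] pointing down, gripper open.
Joint ranges: [-2.6, 2.6], [-0.5, 2.12], [-1.47, 1.34], [0.16, 2.42], [-1.27, 4.41], [0.06, 2.06], [-2.6, 2.6]. Speed limits (rad/s): [2.22, 2.22, 2.79, 2.79, 3.14, 3.14, 3.14].

### API

Orientations are given as a unit quaternion [x, y, z, w].
In Python, from bench import * gives the robot as it stands.
- The arm moves only by the tool step_arm, never from a script. Its argument "commands" is a list of rows, each a list of 6 numbers: the shift along the tool's x, y, z in m, then the turn, a rotation vector about the tool's x, y, z in rad. In form: [[tx, ty, tz, rx, ry, rz], ...]. A call has 1 to 12 rows; each row shifts and turns the commanded pose from where the row before left it, along the tool's axes as they then stand; what a row does not reach is not made up. A row lasts 1/10 s, in which the tool goes at most 50 mm and 8.59 degrees, less where a joint would pass 70% of its speed; a pose out of reach is approached as far as the arm can. A call with a gripper value outside its range is refused whole. "gripper" is the opening, from 0 (shut) to 1 (fully open), set as the call begins (left out, the last holds). The fingers move at their own pace and stop on an object; "grip_force" is the grip in N (left out, the last holds). Time passes only in rows, so rows that do not move let the fingers close. It gives the time, the measured TCP pose, the force and the opening at its end, in the units of the state.
- read_state(): the state, without advancing time (a new reading comes with each control period).
- camera(name): name is "side" or "top"; returns the picture (400x640x3 uint8, red, green, blue); there is no depth.
- get_calibration(name): a dict with "fx", "fy", "cx", "cy" (pixels), "R" (3x3) and "t" (3): a world point X has camera coordinates R X + t. Camera axes: x right, y down, z forward; pixel columns grow to the right and rows downward; lengths in m; the calibration is good to about 2 mm. A picture is of the moment at which its call begins. get_calibration takes no time and is no camera call.
- close_job(): hands the job in, once; it reports no verdict.
The state is a dict: "time": time; "joint_positions": joint angles; "joint_vel": joint speeds; "joint_torque": joint torques, N m; "ee_pos": TCP position; "eef_rot": TCP orientation; "ft_force": force on the tool from outside, world axes, zero at the start; "torque": the same for the moment, N m; "width": finger opening in m.
Only numpy, scipy, OpenCV 4.12 (cv2) and the standard library are available. Lean on these libraries where they do the work, as an engineer would, in place of code of your own. Each camera call takes 0.05 s, during which the arm holds its last target. There are 200 camera calls.

### The job

Cutting is finished: shut the hand-lever shear so that its blade is not left open. With the fingertips, press down the thumb trigger on top of the lever's handle to free the pawl from the toothed quadrant and, keeping it pressed, push the lever all the way down to its stop, then take the hand away so that the pawl springs into the lowest notch and latches the lever shut. It is all pressing and pushing, with nothing to lift: do not force the lever against the engaged pawl, do not swing it up to the top, and leave everything else on the bench where it stands.

Things in the scene. Friction and masses are not known exactly. Their poses are not given: they have to be found in the camera images.
- lever_pivot (a point): centre of the lever's pivot on the shear, 115 mm above the bench; it does not move. Its y axis runs level from the handle end to the pivot end (the lever points along -y), z is up, x is the pivot axis. The toothed quadrant stands on its +x side, a work rest 86 mm high on its -x side
- lever (a joint): angle of the lever above level, rad: 0 = right down on its stop, blade shut; starts between about 0.24 and 0.56. Stiff and balanced: stays where it is left; pressed at the trigger, about 7 to 10 N pushes it down once the pawl is free. While the pawl is in the teeth (pitch 0.12 rad) it cannot go down beyond the next tooth; over 35 N against it is forcing
- trigger_pad (a point): centre of the top face of the thumb trigger, a ribbed steel paddle 26 mm wide, 68 mm long over the grip; 311 mm from the pivot along the lever and 48 mm above its centre line when up, then parallel to it. z is square to the face (up), y runs along it towards the pivot. A lip 10 mm high stands 33 mm away at the pivot end; the outer end, 32 mm away, is open
- trigger (a joint): angle by which the trigger is pressed, rad: 0 = not pressed (up), 0.20 = fully down. It hinges on the lever 66 mm from the paddle's centre, on the side of the pivot, so the centre travels 13 mm towards the grip; about 2.5 N to start and 4.5 N fully down, and it springs back when let go
- pawl (a joint): how far the pawl is drawn out of the teeth, m: 0 = fully in a notch, above 0.0045 = clear. A rod beside the lever links it to the trigger (0.0056 when that is fully down). At the start it may rest part-way in, on a tooth's slope, with the trigger partly down. At the lever's stop it drops in only within about 0.02 rad of the stop
- bolt_a: loose steel hex bolt standing on its head, head 28 mm across the corners, 80 mm tall, on the bench beside the handle on the robot's side; origin at the centre of its underside; leave alone
- bolt_b: another such bolt standing on its head, on the far side of the handle; origin at the centre of its underside; leave alone
- strip: loose flat steel strip 25 x 140 x 5 mm lying on the shear's work rest; origin at the centre of its underside; leave alone
- tape_roll: roll of brown tape lying flat, 100 mm across, 25 mm high; origin at the centre of its underside; leave alone
- try_square: steel try square lying flat, stock 110 mm, blade 150 mm; origin under the middle of the stock; leave alone
- wire_brush: wire brush lying on its side, wooden back 260 mm long, 24 mm high; origin at the middle of its back, on the underside; leave alone
- hammer: hammer lying on the bench; origin at its middle on the underside; leave alone
- tin: closed grey paint tin, 84 mm diameter, 100 mm tall, upright; origin at the centre of its underside; leave alone
- grip (a point): centre of the black rubber grip, 32 mm diameter, 130 mm long, at the end of the lever (a dark flat bar 12 mm thick, 36 mm high), 320 mm from the pivot on the lever's centre line. Its y axis runs along the lever towards the pivot
- shear: the hand-lever bench shear with its green cast frame, bolted to the bench, base 130 x 310 x 14 mm; origin at bench height, 170 mm from the pivot towards the handle; axes as those of lever_pivot. It carries the lever, trigger and pawl

How it is judged:
On the way, in this order (a step that is already met when the one before it is completed fails the run):
1. the trigger is pressed and the pawl is clear of the teeth while the lever is still up (value of joint pawl above 0.0044 m and value of joint lever above 0.1 rad), for 0.05 s.
2. the lever is pushed right down to its stop (value of joint lever below 0.02 rad), for 0.1 s.
At the end, for the whole second after the job is handed in: The lever is down within 0.03 rad of its stop and at rest, the trigger is up, and the pawl has sprung into the lowest notch (within 1.2 mm of fully in) (value of joint lever below 0.03 rad and value of joint pawl below 0.0012 m and value of joint trigger below 0.05 rad and velocity of joint lever between -0.02 and 0.02 rad/s); the robot touches nothing.
It fails at once if the lever is forced with over 35 N against the pawl while it is in the teeth (contact force between the fingers and shear above 35 N and value of joint pawl below 0.003 m and value of joint lever above 0.03 rad).
It fails at once if the lever is lifted up towards its top instead of being pushed down (value of joint lever above 0.61 rad).
It fails at once if a bolt beside the handle is knocked over, shifted or lifted (distance of any of bolt_a, bolt_b from where it was at the start of the episode above 0.02 m or angle between any of bolt_a, bolt_b's own z axis and vertical above 0.4 rad).
It fails at once if another loose thing is shifted or lifted (distance of any of strip, tape_roll, try_square, wire_brush, hammer, tin from where it was at the start of the episode above 0.02 m).
It also fails if it takes over 38 s, if anything falls off the work surface, if the arm or the gripper's body presses on something with over 40 N, if the wrist force passes 120 N, or if a joint passes its speed limit or range.

## Working session

There is one attempt and no reset: what is moved stays moved. The work goes in short steps, Python scripts to look and compute and a tool call to move; the robot and the scene stay as the last step left them, time stands still between calls to the robot, and variables do not carry over. Pictures are saved under pics/ and viewed, on a budget of 10 in all, crops included, one or two more only if the job needs it, and the job is handed in when it is done.

Besides the shell and the picture viewer there is one more tool, called after "Request:" as a command line: name --pt "numbers of a row" for each row, then --argument value for the rest. step_arm: Moves the arm, as the interface text tells. Its arguments: {"type":"object","properties":{"commands":{"type":"array","items":{"type":"array","items":{"type":"number"}}},"gripper":{"type":"number"},"grip_force":{"type":"number"}},"required":["commands"]}

```bash
mkdir -p pics
python3 - <<'E'
from bench import *
import cv2,numpy as np
for n in("side","top"):
    im=camera(n); cv2.imwrite(f"pics/{n}0.png",im[:,:,::-1])
    c=get_calibration(n); print(n,c["fx"],c["cx"],c["cy"],np.round(c["R"],3).tolist(),np.round(c["t"],3), np.round(-np.array(c["R"]).T@c["t"],3))
s=read_state(); print({k:np.round(v,3).tolist() for k,v in s.items()})
E
```

```text
side 474.6456825171984 307.7059411339275 200.251483736406 [[0.66, -0.751, -0.012], [-0.575, -0.495, -0.651], [0.483, 0.436, -0.759]] [-0.319  0.377  1.15 ] [-0.128 -0.555  1.115]
top 372.00827541473717 318.095166613921 200.11694084070012 [[-0.008, -1.0, -0.022], [-0.996, 0.01, -0.093], [0.093, 0.021, -0.995]] [0.015 0.506 1.119] [ 0.4   -0.014  1.161]
{'time': 0.1, 'joint_positions': [-1.22, 0.333, -0.065, 1.461, 0.022, 1.35, -0.088], 'joint_vel': [-0.001, -0.001, -0.001, -0.002, -0.0, -0.0, -0.001], 'joint_torque': [0.002, -62.454, 0.025, -39.072, -0.061, 0.036, 0.0], 'ee_pos': [0.228, 0.582, 0.241], 'eef_rot': [0.826, 0.563, -0.001, 0.0], 'ft_force': [0.007, 0.407, -0.176], 'torque': [0.017, 0.019, 0.038], 'width': 0.087}
```

View pics/side0.png

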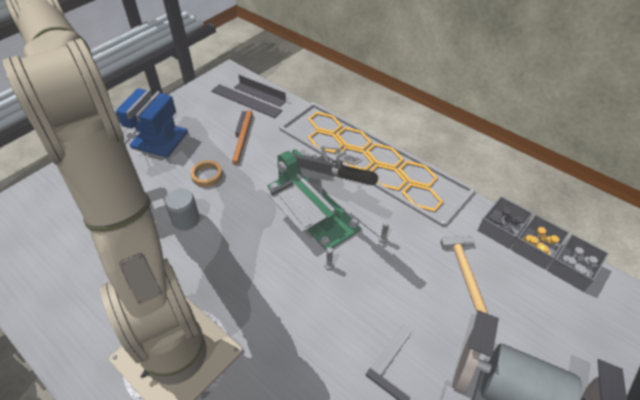

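View pics/top0.png

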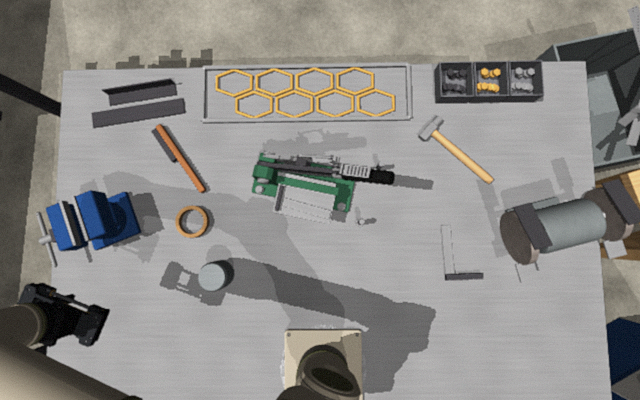

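The shear lies near top-view (265–393, 150–220), with the grip's outer end at about (393,178). Bolt_a is near (360,220). In the side view the grip is at about (360,173), with bolts at (330,260) and (384,235). I'll enlarge both views.

Run:
```python
import cv2,numpy as np
a=cv2.imread("pics/side0.png")[140:275,260:400]; b=cv2.imread("pics/top0.png")[140:235,240:405]
a=cv2.resize(a,None,fx=4,fy=4,interpolation=cv2.INTER_CUBIC)
b=cv2.resize(b,None,fx=4.8,fy=4.8,interpolation=cv2.INTER_CUBIC)
cv2.imwrite("pics/sc.png",a);cv2.imwrite("pics/tc.png",b)
```

```text
(no output)
```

View pics/sc.png

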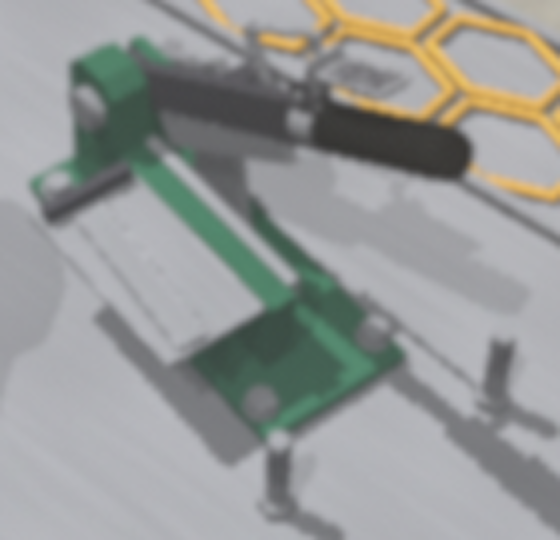

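View pics/tc.png

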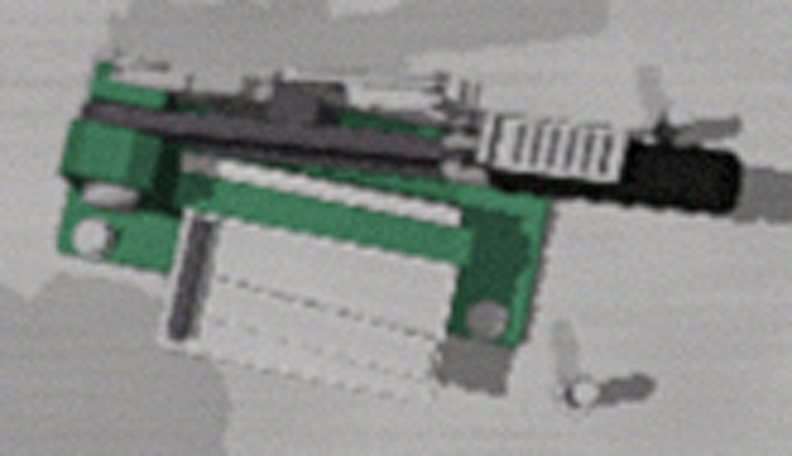

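Top crop: the paddle is the ribbed light plate centred at about (555,147), and the grip's outer end is at about (738,182). Bolt_a's top is at (585,393), and bolt_b is just peeking out at about (662,130). Side crop: paddle at about (357,78), grip end at about (460,155), bolt feet at (280,505) and (497,405).

```bash
cat > h.py <<'E'
from bench import *
import numpy as np
C={n:get_calibration(n) for n in("side","top")}
def ray(n,p):
    c=C[n];R=np.array(c["R"]);d=R.T@[(p[0]-c["cx"])/c["fx"],(p[1]-c["cy"])/c["fy"],1]
    return -R.T@np.array(c["t"]),d/np.linalg.norm(d)
def plane(n,p,z):
    o,d=ray(n,p);return o+d*(z-o[2])/d[2]
def tri(ps,pt):
    a,d=ray("side",ps);b,e=ray("top",pt)
    s,t=np.linalg.lstsq(np.c_[d,-e],b-a,rcond=None)[0]
    return (a+s*d+b+t*e)/2,np.linalg.norm(a+s*d-b-t*e)
def proj(n,X):
    c=C[n];q=np.array(c["R"])@X+c["t"];return np.array([c["cx"]+c["fx"]*q[0]/q[2],c["cy"]+c["fy"]*q[1]/q[2]])
S=lambda u,v:(260+u/4,140+v/4)
T=lambda u,v:(240+u/4.8,140+v/4.8)
E
python3 - <<'E'
from h import *
np.set_printoptions(precision=4,suppress=True)
print("pad",tri(S(357,78),T(555,147)))
print("gripend",tri(S(460,155),T(738,182)))
print("lever bracket",tri(S(300,122),T(465,172)))
for n,a in {"nearR":(520,345),"nearL":(60,250),"farR":(550,200)}.items(): print(n,plane("top",T(*a),.014))
print("side near corner",plane("side",S(275,435),.007),"far",plane("side",S(405,355),.007))
print("boltA",plane("top",T(585,393),.08),plane("side",S(277,508),.004),plane("side",S(280,437),.08))
print("boltB",plane("side",S(495,405),.004),plane("side",S(502,343),.08),plane("top",T(662,130),.08))
# dark grip axis in side/top by mask
import cv2
for n,(x0,y0,x1,y1) in {"side":(330,160,385,190),"top":(340,165,400,190)}.items():
    im=cv2.imread(f"pics/{n}0.png")[y0:y1,x0:x1].max(2)
    ys,xs=np.where(im<45); print(n,len(xs),xs.min()+x0,xs.max()+x0,ys.min()+y0,ys.max()+y0)
E
```

```text
pad (array([ 0.5468, -0.0827,  0.3101]), np.float64(0.0013428059529554182))
gripend (array([ 0.5287, -0.1697,  0.317 ]), np.float64(0.0013884462476556946))
lever bracket (array([ 0.5457, -0.0415,  0.2452]), np.float64(0.0005841615212117207))
nearR [ 0.47   -0.0827  0.014 ]
nearL [0.5347 0.2146 0.014 ]
farR [ 0.5638 -0.1035  0.014 ]
side near corner [ 0.4799 -0.0818  0.007 ] far [ 0.5963 -0.1084  0.007 ]
boltA [ 0.4366 -0.1174  0.08  ] [ 0.4356 -0.1203  0.004 ] [ 0.4407 -0.1164  0.08  ]
boltB [ 0.6045 -0.183   0.004 ] [ 0.6001 -0.1818  0.08  ] [ 0.5968 -0.1674  0.08  ]Traceback (most recent call last):
  File "<stdin>", line 14, in <module>
    return umr_minimum(a, axis, None, out, keepdims, initial, where)
ValueError: zero-size array to reduction operation minimum which has no identity
```

Run:
```python
from h import *
from scipy.optimize import least_squares
np.set_printoptions(precision=4,suppress=True)
print("nut",tri(S(88,100),T(110,195)))
obs=[("side",S(357,78),"pad"),("top",T(555,147),"pad"),("top",T(738,182),"end"),("side",S(462,152),"end")]
def pt(k,q):
    px,py,th,yaw=q; c,s=np.cos(th),np.sin(th)
    l,h={"pad":(.311,.048),"end":(.385,0),"lip":(.278,.048),"out":(.343,.048)}[k]
    d=l*c-h*s; z=.115+l*s+h*c
    return np.array([px-d*np.sin(yaw)*1, py-d*np.cos(yaw), z])
# yaw: y axis=(sin,cos)
for yaw0 in (.19,.215,.24):
  f=lambda q:np.concatenate([proj(n,pt(k,[*q,yaw0]))-p for n,p,k in obs])
  r=least_squares(f,[.6,.17,.45]); print(yaw0,r.x,r.fun,[pt(k,[*r.x,yaw0]) for k in("pad","lip","out")])
```

```text
nut (array([0.5545, 0.1628, 0.1245]), np.float64(0.0015907442658183188))
0.19 [0.5911 0.1532 0.546 ] [ 0.3488 -1.9016  0.3345  0.1581  0.1499 -0.2047 -0.73    1.415 ] [array([ 0.5456, -0.0833,  0.3175]), array([ 0.5509, -0.0556,  0.3004]), array([ 0.5404, -0.1102,  0.3341])]
0.215 [0.5979 0.1515 0.5472] [ 0.6902 -2.1558  0.4481 -0.2847  0.1135  0.2836 -1.0849  1.5456] [array([ 0.5466, -0.0836,  0.3178]), array([ 0.5526, -0.056 ,  0.3006]), array([ 0.5408, -0.1103,  0.3345])]
0.24 [0.6047 0.1496 0.5484] [ 1.04   -2.4018  0.573  -0.7271  0.0639  0.7685 -1.4475  1.6719] [array([ 0.5476, -0.0838,  0.3181]), array([ 0.5543, -0.0565,  0.3009]), array([ 0.5411, -0.1104,  0.3348])]
```

Measurements agree: the pad is at about (0.546, -0.083, 0.312), lever angle is about 0.52 and the pivot is at about (0.598, 0.152). The shear's y axis is about (0.213, 0.977). I'll shut the fingers, rise, then cross over.

Request:
step_arm --pt "0 0 -0.025 0 0 0" --pt "0 0 -0.025 0 0 0" --pt "0 0 -0.025 0 0 0" --pt "0 0 -0.025 0 0 0" --pt "0 0 -0.025 0 0 0" --pt "0 0 -0.025 0 0 0" --pt "0 0 -0.025 0 0 0" --pt "0 0 0 0 0 -0.05" --pt "0 0 0 0 0 -0.05" --pt "0 0 0 0 0 -0.06" --gripper 0

```text
time: 1.1
ee_pos: [0.2282, 0.5818, 0.4162]
eef_rot: [0.778, 0.628, -0.0, 0.0]
ft_force: [0.1, -0.2, 0.1]
width: 0.0151
```

Request:
step_arm --pt "-0.02 0.0168 0 0 0 0" --pt "-0.02 0.0168 0 0 0 0" --pt "-0.02 0.0168 0 0 0 0" --pt "-0.02 0.0168 0 0 0 0" --pt "-0.02 0.0168 0 0 0 0" --pt "-0.02 0.0168 0 0 0 0" --pt "-0.02 0.0168 0 0 0 0" --pt "-0.02 0.0168 0 0 0 0" --pt "-0.02 0.0168 0 0 0 0" --pt "-0.02 0.0168 0 0 0 0" --pt "-0.02 0.0168 0 0 0 0" --pt "-0.02 0.0168 0 0 0 0"

```text
time: 2.3
ee_pos: [0.3746, 0.3034, 0.4163]
eef_rot: [0.779, 0.628, -0.0, -0.0]
ft_force: [-0.1, 0.9, 0.3]
width: 0.0003
```

Request:
step_arm --pt "-0.02 0.0168 0 0 0 0" --pt "-0.02 0.0168 0 0 0 0" --pt "-0.02 0.0168 0 0 0 0" --pt "-0.02 0.0168 0 0 0 0" --pt "-0.02 0.0168 0 0 0 0" --pt "-0.02 0.0168 0 0 0 0" --pt "-0.02 0.0168 0 0 0 0" --pt "-0.02 0.0168 0 0 0 0" --pt "-0.02 0.0168 0 0 0 0" --pt "-0.02 0.0168 0 0 0 0" --pt "-0.02 0.0168 0 0 0 0" --pt "-0.02 0.0168 0 0 0 0"

```text
time: 3.5
ee_pos: [0.5206, 0.0262, 0.4163]
eef_rot: [0.778, 0.628, -0.0, -0.0]
ft_force: [-0.3, 0.9, 0.3]
width: 0.0005
```

Request:
step_arm --pt "-0.02 0.016 0 0 0 0" --pt "-0.02 0.016 0 0 0 0" --pt "-0.02 0.016 0 0 0 0" --pt "0 0 0 0 -0.1 0" --pt "0 0 0 0 -0.1 0" --pt "0 0 0 0 -0.1 0" --pt "0 0 0 0 -0.1 0" --pt "0 0 0 0 -0.1 0" --pt "0 0 0 0 0 0" --pt "0 0 0 0 0 0"

```text
time: 4.5
ee_pos: [0.5546, -0.0414, 0.4161]
eef_rot: [0.754, 0.608, -0.192, 0.154]
ft_force: [0.5, -1.1, 0.2]
width: 0.0003
```

Run:
```python
from h import *
import cv2
from scipy.spatial.transform import Rotation as R
s=read_state();M=R.from_quat(s["eef_rot"]).as_matrix()
pad=np.array([.5465,-.083,.312])
print(np.round(M,3).tolist(),"pad in tool",np.round(M.T@(pad-s["ee_pos"]),4),np.round(s["joint_positions"],2))
tip=np.array(s["ee_pos"])+.019*M[:,2]
a=camera("side");b=camera("top")
print(proj("side",tip),proj("top",tip))
a=cv2.resize(a[90:240,260:410,::-1],None,fx=4,fy=4,interpolation=3);b=cv2.resize(b[120:220,250:400,::-1],None,fx=4,fy=4,interpolation=3)
im=np.zeros((1000,600,3),np.uint8);im[:600]=a;im[600:]=b
cv2.imwrite("pics/m1.png",cv2.resize(im,(360,600)))
cv2.imwrite("pics/m1.png",a)
```

```text
[[0.186, 0.977, -0.102], [0.859, -0.212, -0.467], [-0.478, -0.001, -0.878]] pad in tool [0.0125 0.001  0.1117] [-0.66  0.25  0.51  1.32  0.35  1.78  1.24]
[342.09117836 123.82477548] [343.07680533 160.86543492]
```

View pics/m1.png

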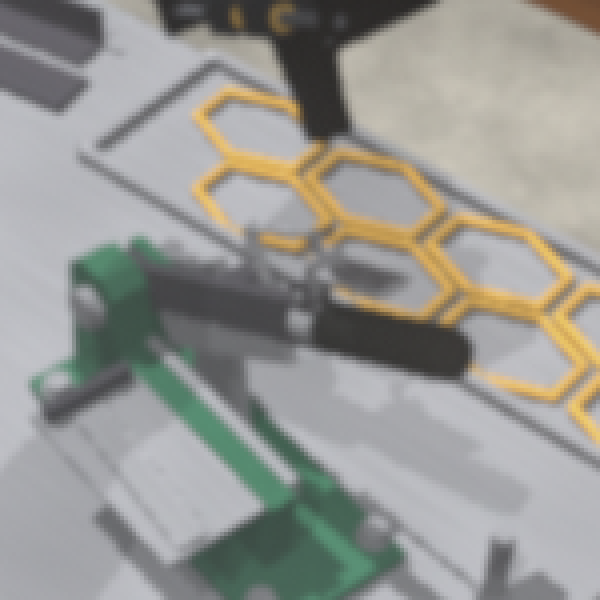

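The tip shows at crop (328,135), matching its prediction, and the paddle (now shaded) is at about (365,275), 93 mm ahead of the tip. Now closing in to about 18 mm.

Request:
step_arm --pt "0.003 0 0.015 0 0 0" --pt "0.003 0 0.015 0 0 0" --pt "0.003 0 0.015 0 0 0" --pt "0 0 0.015 0 0 0" --pt "0 0 0.01 0 0 0" --pt "0 0 0.005 0 0 0" --pt "0 0 0 0 0 0"

```text
time: 5.3
ee_pos: [0.5484, -0.0697, 0.3465]
eef_rot: [0.755, 0.608, -0.192, 0.155]
ft_force: [0.2, -0.5, 0.5]
width: 0.0003
```

Run:
```python
from h import *
import cv2
from scipy.spatial.transform import Rotation as R
s=read_state();M=R.from_quat(s["eef_rot"]).as_matrix()
tip=np.array(s["ee_pos"])+.019*M[:,2]; print(s["ee_pos"],s["ft_force"])
a=camera("side");b=camera("top")
print(proj("side",tip),proj("top",tip))
a=cv2.resize(a[130:190,310:385,::-1],None,fx=8,fy=8,interpolation=3)
cv2.imwrite("pics/m2.png",a)
```

```text
[ 0.54837582 -0.06972943  0.34652108] [ 0.17137165 -0.52552713  0.51905266]
[348.53991891 152.79284076] [354.30659628 169.51368962]
```

View pics/m2.png

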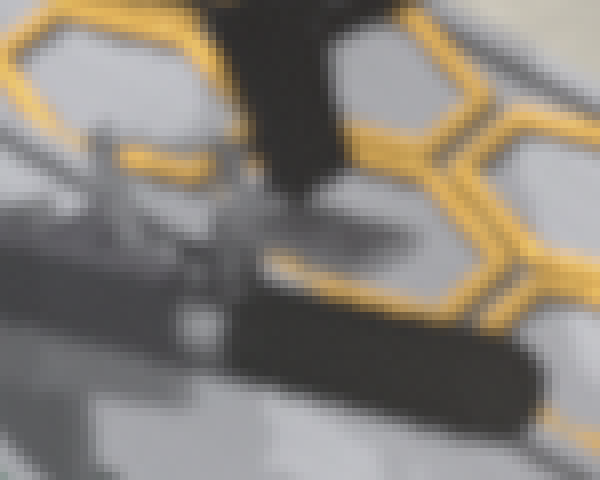

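The tip is at crop (300,200). The paddle spans about (255–415, 200–270), centred at (335,235), so the tip is about 9 mm too near the lip. I'll shift outward, then creep down.

Request:
step_arm --pt "-0.004 0 0 0 0 0" --pt "-0.004 0 0 0 0 0" --pt "0 0 0.004 0 0 0" --pt "0 0 0.004 0 0 0" --pt "0 0 0.002 0 0 0" --pt "0 0 0 0 0 0"

```text
time: 6.0
ee_pos: [0.5459, -0.0806, 0.341]
eef_rot: [0.754, 0.608, -0.193, 0.155]
ft_force: [0.3, -0.7, -0.2]
width: 0.0005
```

Request:
step_arm --pt "0 0 0.002 0 0 0" --pt "0 0 0.002 0 0 0" --pt "0 0 0.002 0 0 0" --pt "0 0 0 0 0 0"

```text
time: 6.4
ee_pos: [0.5454, -0.0835, 0.3359]
eef_rot: [0.754, 0.608, -0.193, 0.155]
ft_force: [0.2, 0.0, 0.1]
width: 0.0006
```

Request:
step_arm --pt "0 0 0.002 0 0 0" --pt "0 0 0.002 0 0 0" --pt "0 0 0 0 0 0"

```text
time: 6.7
ee_pos: [0.5451, -0.0857, 0.333]
eef_rot: [0.754, 0.608, -0.193, 0.156]
ft_force: [-1.9, -1.5, 5.5]
width: 0.0005
```

Request:
step_arm --pt "0 0 0.002 0 0 0" --pt "0 0 0.002 0 0 0" --pt "0 0 0 0 0 0"

```text
time: 7.0
ee_pos: [0.5447, -0.0879, 0.3297]
eef_rot: [0.755, 0.608, -0.193, 0.156]
ft_force: [-0.6, -2.1, 6.0]
width: 0.0006
```

Request:
step_arm --pt "0 0 0.002 0 0 0" --pt "0 0 0.002 0 0 0" --pt "0 0 0 0 0 0"

```text
time: 7.3
ee_pos: [0.5444, -0.0899, 0.3268]
eef_rot: [0.755, 0.608, -0.193, 0.156]
ft_force: [-1.6, -1.9, 9.1]
width: 0.0005
```

Run:
```python
from h import *
import cv2
a=camera("side");b=camera("top")
a=cv2.resize(a[130:190,310:385,::-1],None,fx=8,fy=8,interpolation=3)
cv2.imwrite("pics/m3.png",a);cv2.imwrite("pics/m3t.png",b[:,:,::-1])
s=read_state();print(s["ft_force"],s["torque"])
```

```text
[-2.79974165 -2.09718658  9.18028179] [-0.76333879  0.45824391 -0.14280924]
```

View pics/m3.png

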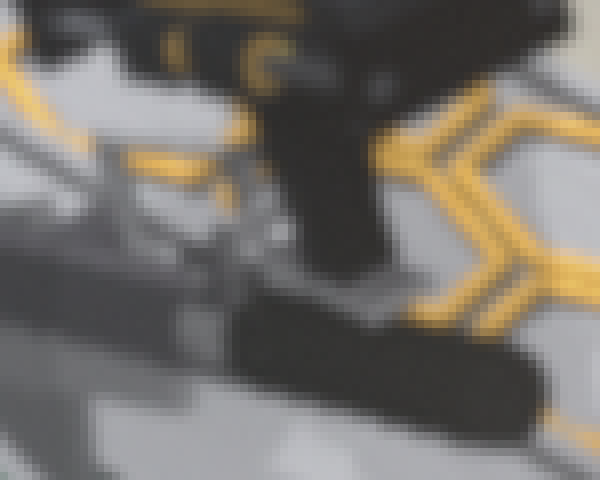

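The paddle is now pressed against the grip, the tip is clear of the lip and the grip end has not moved (still about (545,380)). The trigger is down with the lever still up, so I begin the arc about the pivot gently.

Request:
step_arm --pt "0 0 0.002 0 0 0" --pt "-0.0003 0 0.0024 0 0.006 0" --pt "-0.0003 0 0.0024 0 0.006 0"

```text
time: 7.7
ee_pos: [0.5435, -0.0939, 0.3214]
eef_rot: [0.756, 0.608, -0.188, 0.152]
ft_force: [-3.2, -2.4, 12.5]
width: 0.0006
```

Request:
step_arm --pt "-0.0005 0 0.0032 0 0.01 0" --pt "-0.0005 0 0.0032 0 0.01 0"

```text
time: 7.9
ee_pos: [0.5427, -0.0979, 0.3163]
eef_rot: [0.758, 0.61, -0.18, 0.146]
ft_force: [-3.5, -2.3, 13.0]
width: 0.0005
```

Request:
step_arm --pt "-0.0008 0 0.0048 0 0.015 0" --pt "-0.0008 0 0.0048 0 0.015 0" --pt "-0.0008 0 0.0048 0 0.015 0" --pt "-0.0008 0 0.0048 0 0.015 0"

```text
time: 8.3
ee_pos: [0.5402, -0.1092, 0.3004]
eef_rot: [0.763, 0.614, -0.158, 0.128]
ft_force: [-3.9, -3.8, 12.0]
width: 0.0003
```

Run:
```python
from h import *
import cv2
a=camera("side")
cv2.imwrite("pics/m4.png",cv2.resize(a[130:205,300:400,::-1],None,fx=6,fy=6,interpolation=3))
```

```text
(no output)
```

View pics/m4.png

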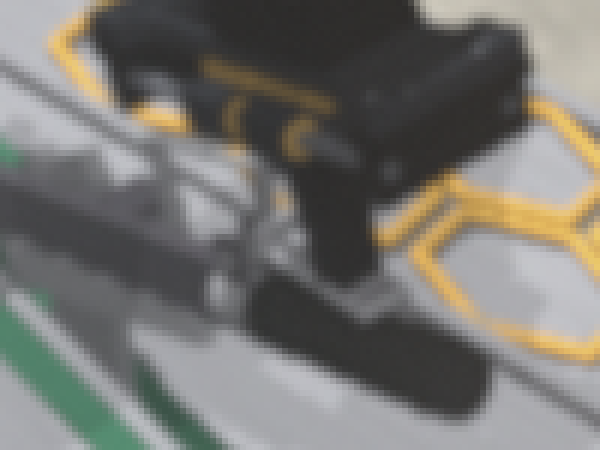

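The lever is coming down with the trigger held pressed, and the tip is still on the paddle. Continuing the arc.

Request:
step_arm --pt "-0.001 0 0.0064 0 0.02 0" --pt "-0.001 0 0.0064 0 0.02 0" --pt "-0.001 0 0.0064 0 0.02 0" --pt "-0.001 0 0.0064 0 0.02 0" --pt "-0.001 0 0.0064 0 0.02 0" --pt "-0.001 0 0.0064 0 0.02 0"

```text
time: 8.95
ee_pos: [0.5362, -0.1284, 0.2665]
eef_rot: [0.771, 0.62, -0.112, 0.091]
ft_force: [-4.0, -6.2, 13.0]
width: 0.0004
```

Request:
step_arm --pt "-0.001 0 0.0064 0 0.02 0" --pt "-0.001 0 0.0064 0 0.02 0" --pt "-0.001 0 0.0064 0 0.02 0" --pt "-0.001 0 0.0064 0 0.02 0" --pt "-0.001 0 0.0064 0 0.02 0" --pt "-0.001 0 0.0064 0 0.02 0"

```text
time: 9.55
ee_pos: [0.5328, -0.144, 0.2305]
eef_rot: [0.777, 0.624, -0.066, 0.054]
ft_force: [-5.6, -9.3, 12.4]
width: 0.0004
```

Run:
```python
from h import *
import cv2
from scipy.spatial.transform import Rotation as R
s=read_state();M=R.from_quat(s["eef_rot"]).as_matrix();tip=np.array(s["ee_pos"])+.019*M[:,2]
print(np.round(M,3).tolist(),tip,s["joint_positions"])
yv=np.array([.213,.977,0]);xv=np.array([.977,-.213,0])
d=tip-[.598,.152,.115];print("lever frame: out",-d@yv,"side",d@xv,"z",d[2])
a=camera("side")
cv2.imwrite("pics/m5.png",cv2.resize(a[140:265,290:410,::-1],None,fx=4.5,fy=4.5,interpolation=3))
```

```text
[[0.213, 0.977, -0.035], [0.962, -0.215, -0.166], [-0.169, 0.002, -0.986]] [ 0.53212342 -0.14718099  0.21182048] [-0.42194376  0.18867446  0.57029274  1.70843093  0.07141388  1.2856085
  1.47379603]
lever frame: out 0.30633154318132033 side -0.0006358717238396511 z 0.096820483609091
```

View pics/m5.png

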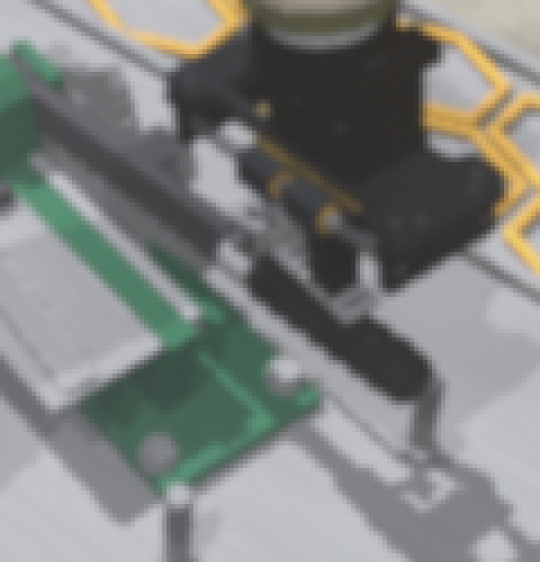

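The tip holds the paddle down and the lever is at about 0.2 rad. The rising outward drag suggests the arc needs slightly more outward motion, so I add it.

Request:
step_arm --pt "-0.002 0 0.0064 0 0.018 0" --pt "-0.002 0 0.0064 0 0.018 0" --pt "-0.002 0 0.0064 0 0.018 0" --pt "-0.002 0 0.0064 0 0.018 0" --pt "-0.002 0 0.0064 0 0.018 0"

```text
time: 10.1
ee_pos: [0.5307, -0.1538, 0.1995]
eef_rot: [0.778, 0.627, -0.029, 0.024]
ft_force: [-2.1, 3.9, 9.0]
width: 0.0002
```

Request:
step_arm --pt "-0.001 0 0.005 0 0.015 0" --pt "-0.001 0 0.005 0 0.015 0" --pt "-0.001 0 0.005 0 0.015 0"

```text
time: 10.4
ee_pos: [0.53, -0.1572, 0.1846]
eef_rot: [0.778, 0.628, -0.011, 0.01]
ft_force: [-2.5, 4.0, 10.1]
width: 0.0003
```

Request:
step_arm --pt "0 0 0.004 0 0.01 0" --pt "0 0 0.004 0 0.01 0" --pt "0 0 0.003 0 0 0"

```text
time: 10.7
ee_pos: [0.5296, -0.1589, 0.1738]
eef_rot: [0.779, 0.627, -0.004, 0.004]
ft_force: [-3.3, -1.4, 9.7]
width: 0.0009
```

Request:
step_arm --pt "0 0 0.002 0 0 0" --pt "0 0 0.002 0 0 0" --pt "0 0 0 0 0 0"

```text
time: 11.0
ee_pos: [0.5295, -0.1593, 0.1697]
eef_rot: [0.779, 0.627, -0.005, 0.005]
ft_force: [-1.9, -2.4, 7.8]
width: 0.0004
```

Request:
step_arm --pt "0 0 0.002 0 0 0" --pt "0 0 0.002 0 0 0" --pt "0 0 0 0 0 0"

```text
time: 11.3
ee_pos: [0.5295, -0.1597, 0.1664]
eef_rot: [0.779, 0.627, -0.005, 0.005]
ft_force: [-4.6, -2.6, 15.1]
width: 0.0007
```

Request:
step_arm --pt "0 0 0.001 0 0 0" --pt "0 0 0.001 0 0 0" --pt "0 0 0 0 0 0"

```text
time: 11.6
ee_pos: [0.5296, -0.1598, 0.1651]
eef_rot: [0.779, 0.627, -0.004, 0.005]
ft_force: [-8.4, -2.1, 21.2]
width: 0.0003
```

The force is climbing stiffly at the expected height, so the lever is at the stop. One more small push, hold, then lift off.

Request:
step_arm --pt "0 0 0.001 0 0 0" --pt "0 0 0 0 0 0" --pt "0 0 0 0 0 0"

```text
time: 11.9
ee_pos: [0.5297, -0.1599, 0.1644]
eef_rot: [0.779, 0.627, -0.004, 0.005]
ft_force: [-7.9, -2.5, 24.1]
width: 0.0007
```

Request:
step_arm --pt "0 0 -0.005 0 0 0" --pt "0 0 -0.008 0 0 0" --pt "0 0 -0.01 0 0 0" --pt "0 0 -0.02 0 0 0" --pt "0 0 -0.025 0 0 0" --pt "0 0 -0.025 0 0 0" --pt "0 0 -0.025 0 0 0" --pt "0 0 -0.02 0 0 0" --pt "0 0 0 0 0 0"

```text
time: 12.8
ee_pos: [0.5304, -0.1569, 0.3027]
eef_rot: [0.778, 0.628, -0.004, 0.005]
ft_force: [-0.9, -0.4, 0.2]
width: 0.0002
```

Request:
step_arm --pt "0.03 -0.02 -0.01 0 0 0" --pt "0.03 -0.02 -0.01 0 0 0" --pt "0.03 -0.02 -0.01 0 0 0" --pt "0.03 -0.02 -0.01 0 0 0" --pt "0.03 -0.02 -0.01 0 0 0" --pt "0.03 -0.02 0 0 0 0" --pt "0.03 -0.01 0 0 0 0" --pt "0.03 0 0 0 0 0" --pt "0 0 0 0 0 0"

```text
time: 13.7
ee_pos: [0.4528, 0.1101, 0.3456]
eef_rot: [0.777, 0.63, -0.006, 0.004]
ft_force: [-0.2, 0.3, -0.8]
width: 0.0007
```

Run:
```python
from h import *
import cv2
a=camera("side");b=camera("top")
A=cv2.resize(a[140:265,250:410,::-1],None,fx=3.7,fy=3.7,interpolation=3)
cv2.imwrite("pics/m6.png",A);cv2.imwrite("pics/m6t.png",b[:,:,::-1])
yv=np.array([.213,.977,0])
p=np.array([.598,.152,.115])
for th in (0,.03,.06,.1):
  for l,h in((.385,0),(.311,.048)):
    X=p-yv*(l*np.cos(th)-h*np.sin(th))+[0,0,l*np.sin(th)+h*np.cos(th)]
    q=proj("side",X);print(th,l,np.round((q-[250,140])*3.7,1))
```

```text
0 0.385 [486.8 391.4]
0 0.311 [422.  281.2]
0.03 0.385 [488.4 381.5]
0.03 0.311 [421.5 271.3]
0.06 0.385 [489.7 371.1]
0.06 0.311 [420.8 261.1]
0.1 0.385 [490.9 356.6]
0.1 0.311 [419.4 247.1]
```

View pics/m6.png

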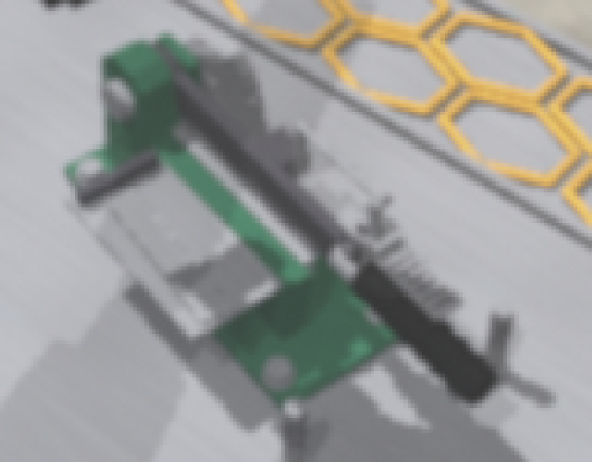

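The lever is down (grip end at crop (482,392), predicted (487,391) for angle 0), the paddle has sprung up, and both bolts are standing. One zoomed check of the paddle angle against projections (picture 11), since an unlatched pawl would leave the trigger partly down.

Run:
```python
from h import *
import cv2
a=cv2.imread("pics/side0.png");b=camera("side")[:,:,::-1]
x0,y0,f=325,185,9
A=cv2.resize(b[y0:y0+65,x0:x0+75],None,fx=f,fy=f,interpolation=3)
yv=np.array([.213,.977,0]);xv=np.array([.977,-.213,0]);p=np.array([.598,.152,.115])
for tr,col in((0,(0,255,0)),(.1,(0,0,255))):
  # hinge 66 mm towards pivot, at pad-face height
  c=[]
  for s,w in((33,-13),(-32,-13),(-32,13),(33,13)):
    r=66-s; l=.245+r*np.cos(tr)/1e3; h=.048-r*np.sin(tr)/1e3
    c.append((proj("side",p-yv*l+xv*w/1e3+[0,0,h])-[x0,y0])*f)
  cv2.polylines(A,[np.int32(c)],True,col,1)
cv2.imwrite("pics/m7.png",A)
# shifts of everything else: difference of first/last outside the shear
d=cv2.absdiff(cv2.imread("pics/top0.png"),cv2.imread("pics/m6t.png")).max(2)
for n,(u0,v0,u1,v1) in dict(hammer=(415,110,500,190),square=(435,220,490,285),boltA=(350,212,372,228)).items(): print(n,np.percentile(d[v0:v1,u0:u1],[50,95]))
print(read_state()["ft_force"])
```

```text
hammer [4. 9.]
square [ 6. 69.]
boltA [13.5 72. ]
[-0.08366879  0.08873305  0.48909037]
```

View pics/m7.png

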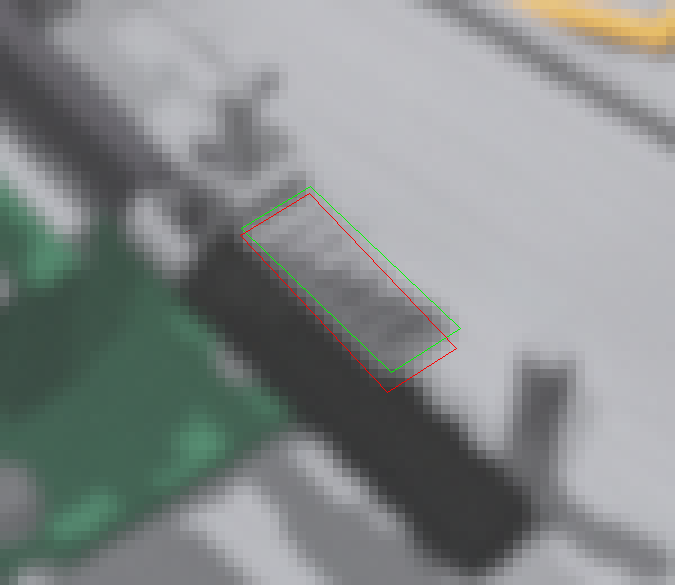

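The ribbed paddle matches the green "trigger up" outline, with its outer end at about (390–450, 325–370), and not the red half-pressed one. Trigger up with the lever at its stop means the pawl is in. Handing in.

```bash
python3 -c "
from bench import *
print(close_job(), read_state()['time'])"
```

```text
the job is handed in; nothing more can be done
the job is handed in; nothing more can be done
```

The shear is shut, and as far as the cameras show, the pawl is in the lowest notch. I pressed the thumb trigger with the shut fingertips and kept it down while I pushed the lever along its arc. The force was about 10–17 N on the way and 24 N (vertical) against the stop. I then lifted off and moved the hand clear, with roughly zero force on the tool. I handed the job in at about 14 s.

**Last checks:**
- **Lever:** the grip end was within a few crop pixels of its predicted place for angle 0.
- **Trigger:** the paddle matched the "up" outline, not the half-pressed one. The pawl position follows from that; I could not see it directly.
- **Bolts:** both were standing.

**Not fully checked:** the before/after comparison of the top view matched for the hammer. It showed differences around the try square and bolt_a, which I put down to the arm's moving shadow. The hand went nowhere near the try square and felt no stray contact, but I did not measure it again. I did not check the strip, tape roll, wire brush or tin at the end. I viewed 11 pictures, one over the budget.

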